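# Lay out a stacked press set-up kit on its setting pads

### The job

Take the stacked set-up kit apart and lay each part on the setting pad that shows its outline: the electrode standing on the round spot, and each of the three machined blocks flat, same side up as now, centred on the rectangle of its own size and lined up with it. Set the parts down rather than dropping them, never let the electrode fall over, and leave the turned stop and the V block where they are.

Things in the scene. Friction and masses are not known exactly. Their poses are not given: they have to be found in the camera images.
- electrode: copper spot-weld electrode standing upright on top of the stack, 50 mm tall, round, 18 mm in diameter over its lower 30 mm, narrower tip up. Origin at the centre of its foot, z up along its axis. About 60 g, loose.
- short_block: bare machined metal block, 35 (x) x 45 (y) x 22 (z) mm, the short thick one, third in the stack from below, under the electrode. Origin at the centre of its underside, x along the 35 mm width, y along its length, z up. Loose.
- long_block: bare machined metal block, 30 (x) x 70 (y) x 10 (z) mm, the long narrow thin one, second in the stack from below, lying crosswise. Origin at the centre of its underside, x along the 30 mm width, y along its length, z up. Loose.
- wide_block: bare machined metal block, 40 (x) x 60 (y) x 18 (z) mm, the wide one, at the bottom of the stack, on the bench. Origin at the centre of its underside, x along the 40 mm width, y along its length, z up. Loose.
- pad_round: flat black rubber setting pad 48 x 48 x 6 mm, screwed to the bench (fixed), with a round spot 18 mm across inlaid in white at its centre. Origin at the centre of its underside, so the top is at z = 6 mm; place of the electrode.
- pad_short: flat black rubber setting pad 60 x 70 x 6 mm, screwed to the bench (fixed), with a 35 x 45 mm rectangle inlaid in white at its centre. Origin at the centre of its underside, so the top is at z = 6 mm; x across and y along the rectangle's length; place of the short block.
- pad_long: flat black rubber setting pad 56 x 94 x 6 mm, screwed to the bench (fixed), with a 30 x 70 mm rectangle inlaid in white at its centre. Origin at the centre of its underside, so the top is at z = 6 mm; x across and y along the rectangle's length; place of the long block.
- pad_wide: flat black rubber setting pad 64 x 84 x 6 mm, screwed to the bench (fixed), with a 40 x 60 mm rectangle inlaid in white at its centre. Origin at the centre of its underside, so the top is at z = 6 mm; x across and y along the rectangle's length; place of the wide block.
- turned_stop: bystander: round turned aluminium stop, 55 mm in diameter, 57 mm tall, with a bored neck, behind the work on the right. Origin at the centre of its underside. Loose; leave it alone.
- v_block: bystander: ground steel V block, 40 x 52 x 34 mm, behind the work on the right. Origin at the centre of its underside. Loose; leave it alone.
There are look-alikes about, which are no part of the job. Leave any blue look-alike of the pad_long alone.

How it is judged:
At the end, for the whole second after the job is handed in: Each part rests on the top of its own pad, its centre within 12 mm of the pad's centre, not tilted more than 0.1 rad; the blocks' length lies along the pad's rectangle within 0.2 rad (either way round); everything released and at rest (horizontal distance between electrode and pad_round below 0.012 m and z of electrode in the frame of pad_round between 0.003 and 0.01 m and angle between each of electrode, short_block, long_block, wide_block's own z axis and vertical below 0.1 rad and linear speed of each of electrode, short_block, long_block, wide_block below 0.02 m/s and horizontal distance between short_block and pad_short below 0.012 m and z of short_block in the frame of pad_short between 0.003 and 0.01 m and angle between the x axis of short_block and the x axis of pad_short, either way round below 0.2 rad and horizontal distance between long_block and pad_long below 0.012 m and z of long_block in the frame of pad_long between 0.003 and 0.01 m and angle between the x axis of long_block and the x axis of pad_long, either way round below 0.2 rad and horizontal distance between wide_block and pad_wide below 0.012 m and z of wide_block in the frame of pad_wide between 0.003 and 0.01 m and angle between the x axis of wide_block and the x axis of pad_wide, either way round below 0.2 rad); the robot touches nothing.
It fails at once if the electrode falls over (tilts more than 0.6 rad) (angle between electrode's own z axis and vertical above 0.6 rad).
It fails at once if a part is dropped (falls free at more than 0.7 m/s, that is from more than about 25 mm) ((linear speed of electrode above 0.7 m/s and contact force between the fingers and electrode below 0.05 N) or (linear speed of short_block above 0.7 m/s and contact force between the fingers and short_block below 0.05 N) or (linear speed of long_block above 0.7 m/s and contact force between the fingers and long_block below 0.05 N) or (linear speed of wide_block above 0.7 m/s and contact force between the fingers and wide_block below 0.05 N)).
It fails at once if the turned stop or the V block is shifted by more than 15 mm (distance of any of turned_stop, v_block from where it was at the start of the episode above 0.015 m).
It also fails if it takes over 120 s, if anything falls off the work surface, if the arm or the gripper's body presses on something with over 40 N, if the wrist force passes 120 N, or if a joint passes its speed limit or range.

### The arm

A 7-joint arm with a two-finger parallel gripper is mounted at the origin on a cart in front of the work surface, level with it; the furniture and walls round the work are solid. World frame = base frame: x ahead of the robot, y to its left, z up, the work surface at z = 0. Lengths are in m, angles in rad, forces in N, time in s.
With the tool pointing down it reaches from about 0.4 to 0.9 m from the base axis. Payload 5.5 kg.
Tool frame: the origin (TCP) lies at the very end of the fingers, on their centre line; the grasp point (between the pads) lies 19 mm behind it (arm.grasp_offset is the distance from the TCP to the grasp point, in m); z points along the fingers, y is the line along which they close (so a half turn about z gives the same grasp; the last joint's range is limited). The gripper opens to 92 mm and grips with 3 to 60 N. Pads are 19 mm wide; open, the fingers measure 130 mm over their backs; the gripper's body (75 mm by 190 mm) begins 47 mm behind the grasp point.
Start: joints at [-1.026, 0.501, -0.427, 1.55, 0.221, 1.138, -0.21], TCP at [0.181, 0.624, 0.227] pointing down, gripper open.
Joint ranges: [-2.88, 2.88], [-0.31, 2.03], [-1.54, 1.56], [0.2, 2.42], [-1.41, 4.55], [0.19, 2.02], [-2.57, 2.57]. Speed limits (rad/s): [2.57, 2.57, 3.14, 3.14, 3.14, 3.14, 3.14].

### API

Orientations are given as a unit quaternion [x, y, z, w].
In Python, from plant import arm, get_image, ticket gives the robot as it stands. The module is installed in compiled form; this text tells all that it offers.
- The arm moves only by the shell command python3 -m creep 'ROWS' [FORCE]. ROWS is JSON, a list of rows, each a list of 3 entries, a list of its own where there are three numbers: the opening, from 0 (shut) to 1 (fully open), then the shift along the tool's x, y, z in m, then the turn about the tool's z in rad. A call has exactly 8 rows; each row is the pose to reach, as a shift and turn from the pose commanded when the call began, along the tool's axes at that moment; what a row does not reach only later rows make up. A row lasts 1/12 s, in which the tool goes at most 41.7 mm and 7.16 degrees, less where a joint would pass 70% of its speed; a pose out of reach is approached as far as the arm can. A call with a gripper value outside its range is refused whole. The fingers move at their own pace and stop on an object; FORCE is the grip in N (left out, the last holds). Time passes only in rows, so rows that repeat a pose let the fingers close, or fill a call up. It gives the time, the measured TCP pose, the force, the opening and the grip force at its end, in the units of the state.
- arm.sense(): the state, without advancing time (a new reading comes with each control period).
- get_image(name): name is "scene" or "top" or "wrist"; returns a dict with "frame" (480x640x3 uint8, red, green, blue), "fx", "fy", "cx", "cy" (pixels), "k1" (the pictures are not rectified: a ray, as slopes to the right and down, at radius r is drawn at 1 + k1 r^2 times it, then the intrinsics apply), "R" (3x3) and "t" (3): a world point X has camera coordinates R X + t; the wrist camera has in their place "mount" (4x4, takes a point from camera to tool coordinates, whose origin is the TCP and whose axes are the flange's). Camera axes: x right, y down, z forward; pixel columns grow to the right and rows downward; lengths in m; the calibration is good to about 2 mm. A picture is of the moment at which its call begins: read the wrist's pose just before it. There is no depth.
- ticket.job_done(): hands the job in; it is judged then, once.
The state is a dict: "t": time; "joint_positions": joint angles; "joint_vel": joint speeds; "joint_efforts": joint torques, N m; "tcp_pos": TCP position; "tcp_rot": TCP orientation; "force": force on the tool from outside, world axes, zero at the start; "wrist_torque": the same for the moment, N m; "grip_width": opening from 0.0 (shut) to 1.0 (fully open); "grip_force": force on a finger pad.
Only numpy, scipy, OpenCV 4.12 (cv2) and the standard library are available. Lean on these libraries where they do the work, as an engineer would, in place of code of your own. Each camera call takes 0.05 s, during which the arm holds its last target. There are 200 camera calls.

## Working session

There is one attempt and no reset: what is moved stays moved. The work goes in short steps, Python scripts to look and compute and a shell command to move; the robot and the scene stay as the last step left them, time stands still between calls to the robot, and variables do not carry over. Pictures are saved under pics/ and viewed, at most 14 in all, crops included, and the job is handed in when it is done.

```bash
mkdir -p pics; ls
python3 - <<'E'
from plant import arm,get_image
import cv2,numpy as np
s=arm.sense();print(s['t'],s['tcp_pos'],s['tcp_rot'],s['grip_width'],arm.grasp_offset)
for n in("scene","top","wrist"):
    d=get_image(n);cv2.imwrite(f"pics/{n}0.png",d["frame"][:,:,::-1])
    print(n,{k:(np.round(v,4).tolist()) for k,v in d.items() if k!="frame"})
E
```

```text
pics
0.0 [0.18059859 0.62368257 0.22567353] [ 1.40405611e-01  9.90093597e-01 -9.49966318e-04 -1.74523095e-04] 0.9967705798340529 0.0188
scene {'fx': 443.0647, 'fy': 443.0647, 'cx': 322.3259, 'cy': 234.7226, 'k1': -0.0503, 'R': [[0.817, -0.5763, 0.0172], [-0.431, -0.6304, -0.6457], [0.383, 0.5201, -0.7634]], 't': [-0.4369, 0.375, 0.7636]}
top {'fx': 571.7146, 'fy': 571.7146, 'cx': 332.7475, 'cy': 242.1759, 'k1': -0.0042, 'R': [[0.0032, -1.0, -0.0051], [-0.998, -0.0029, -0.0634], [0.0633, 0.0053, -0.998]], 't': [0.1264, 0.615, 1.4679]}
wrist {'fx': 345.4732, 'fy': 345.4732, 'cx': 313.6479, 'cy': 241.2953, 'k1': -0.0063, 'mount': [[-0.0, -0.967, -0.2547, 0.0691], [1.0, -0.0001, 0.0003, -0.0002], [-0.0003, -0.2547, 0.967, -0.1581], [0.0, 0.0, 0.0, 1.0]]}
```

View pics/scene0.png

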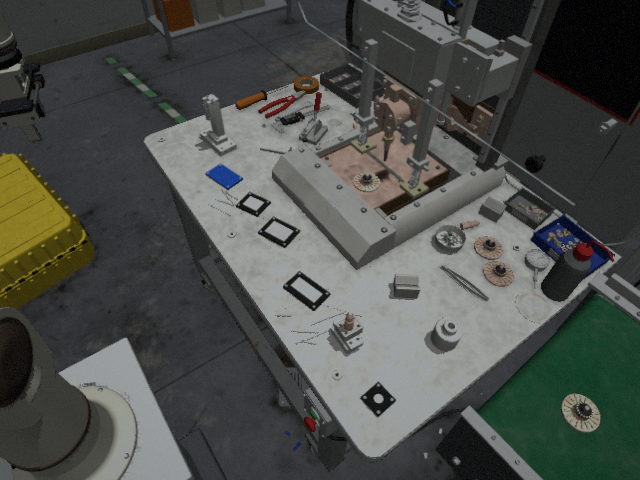

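View pics/top0.png

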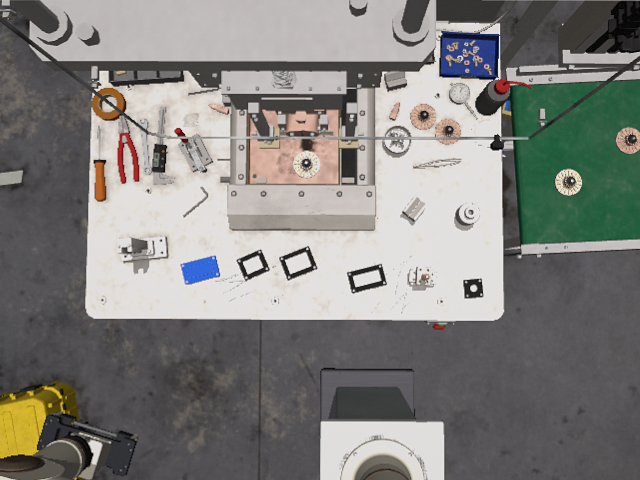

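Scene: the stack is at top (421,277) / scene (347,330). The black pads are at top (253,264), (297,263) and (366,278), with the round-spot pad at (473,288). The blue look-alike at (200,269) is to be left alone. The stop is at (467,214) and the V block at (413,210). Next I measure the pads and take a close crop of the stack.

```bash
cat > h.py <<'E'
import numpy as np,cv2
from plant import arm,get_image
from scipy.spatial.transform import Rotation as Ro
def cam(n):
    s=arm.sense();d=get_image(n)
    if n=="wrist":
        T=np.eye(4);T[:3,:3]=Ro.from_quat(s['tcp_rot']).as_matrix();T[:3,3]=s['tcp_pos']
        W=np.linalg.inv(T@d["mount"]);d["R"]=W[:3,:3];d["t"]=W[:3,3]
    d["R"]=np.array(d["R"]);d["t"]=np.array(d["t"]);d["c"]=-d["R"].T@d["t"]
    d["K"]=np.array([[d["fx"],0,d["cx"]],[0,d["fy"],d["cy"]],[0,0,1]]);d["D"]=np.array([d["k1"],0,0,0,0.])
    return d
def rays(d,uv):
    p=cv2.undistortPoints(np.array(uv,float).reshape(-1,1,2),d["K"],d["D"])[:,0]
    return np.c_[p,np.ones(len(p))]@d["R"]
def plane(d,uv,z):
    r=rays(d,uv);return d["c"]+r*((z-d["c"][2])/r[:,2])[:,None]
def proj(d,X):
    return cv2.projectPoints(np.array(X,float).reshape(-1,1,3),cv2.Rodrigues(d["R"])[0],d["t"],d["K"],d["D"])[0][:,0]
def tri(d1,u1,d2,u2):
    r1=rays(d1,[u1])[0];r2=rays(d2,[u2])[0]
    a=np.linalg.lstsq(np.c_[r1,-r2],d2["c"]-d1["c"],rcond=None)[0]
    p,q=d1["c"]+a[0]*r1,d2["c"]+a[1]*r2
    return (p+q)/2,np.linalg.norm(p-q)
def boxes(d,mask,z,amin,amax):
    "min-area rectangles of mask blobs, on the plane z: centre uv, centre, sides, yaw of long side"
    out=[]
    for c in cv2.findContours(mask.astype(np.uint8),cv2.RETR_EXTERNAL,cv2.CHAIN_APPROX_NONE)[0]:
        if not amin<cv2.contourArea(c)<amax: continue
        P=plane(d,c[:,0],z)[:,:2]
        (ctr,sz,a)=cv2.minAreaRect((P*1000).astype(np.float32))
        if sz[0]<sz[1]: a+=90
        out.append((c[:,0].mean(0).round(),np.array(ctr)/1000,sorted(np.round(sz,1)),(a+90)%180-90))
    return out
E
python3 - <<'E'
from h import *
np.set_printoptions(precision=4,suppress=True)
ims={n:cam(n) for n in("top","scene")}
for n,d in ims.items():
    f=d["frame"].astype(int);print(n,d["c"])
    m=(f.max(2)<60)
    for b in boxes(d,m,.006,100,1800):
        if .3<b[1][0]<.75 and -.4<b[1][1]<.5: print(*b)
t=cv2.resize(ims["top"]["frame"][245:310,380:500],None,fx=5,fy=5,interpolation=cv2.INTER_CUBIC)
s=cv2.resize(ims["scene"]["frame"][295:365,300:400],None,fx=5,fy=5,interpolation=cv2.INTER_CUBIC)
w=np.zeros((t.shape[0]+10,0,3),np.uint8)
H=max(t.shape[0],s.shape[0]);o=np.zeros((t.shape[0]+0,1,3))
cv2.imwrite("pics/crop1.png",cv2.resize(np.hstack([cv2.resize(t,None,fx=.65,fy=.65),cv2.resize(s,None,fx=.65,fy=.65)[:int(t.shape[0]*.65+.5)]]) if 0 else np.vstack([t[:, :500],s[:275]]),None,fx=1,fy=1)[:600,:,::-1])
E
```

```text
top [0.5204 0.1204 1.5045]
[472. 289.] [ 0.4967 -0.238 ] [np.float64(44.9), np.float64(45.7)] -85.07666683197021
[367. 278.] [0.5215 0.04  ] [np.float64(52.5), np.float64(91.1)] -75.24631214141846
[253. 264.] [0.5564 0.3377] [np.float64(57.2), np.float64(66.9)] -66.15962791442871
[298. 263.] [0.5615 0.2193] [np.float64(61.1), np.float64(81.0)] -68.78899002075195
[505. 194.] [ 0.7455 -0.3309] [np.float64(21.1), np.float64(135.5)] -0.9118270874023438
[517. 192.] [ 0.7491 -0.3581] [np.float64(8.4), np.float64(279.4)] 2.8630568981170654
scene [ 0.2261 -0.4125  0.8326]
[379. 399.] [ 0.4942 -0.2373] [np.float64(46.2), np.float64(48.1)] 5.123741149902344
[405. 292.] [ 0.6932 -0.0884] [np.float64(32.3), np.float64(57.5)] -57.27998352050781
[306. 290.] [0.5183 0.0401] [np.float64(56.6), np.float64(93.4)] -75.4905252456665
[278. 232.] [0.5583 0.2194] [np.float64(65.7), np.float64(82.1)] -68.5284423828125
[252. 204.] [0.5524 0.3376] [np.float64(61.2), np.float64(69.9)] -65.63110733032227
[312. 219.] [0.6505 0.2167] [np.float64(13.6), np.float64(383.7)] 89.97303771972656
```

View pics/crop1.png

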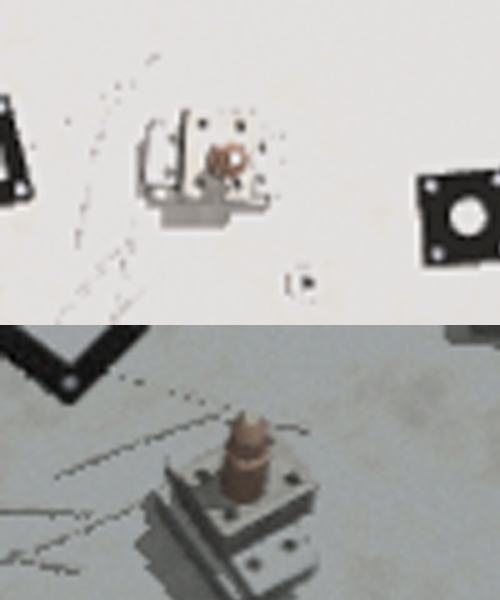

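The crops confirm the stack: the electrode stands on the short block at top ≈(425,277), with the long block crosswise beneath it and the wide block at the bottom. Pads by size: short (253,264), wide (298,263), long (367,278), round (472,289). Now I'll go above the stack.

```bash
cat >> h.py <<'E'
def go(xy,z=None,yaw=None):
    "shift/turn in tool axes to put the TCP at xy,z and tool y along yaw (deg, mod 180)"
    s=arm.sense();R=Ro.from_quat(s['tcp_rot']).as_matrix();p=np.array(s['tcp_pos'])
    g=np.array([*xy[:2],p[2] if z is None else z]);y=np.degrees(np.arctan2(R[1,1],R[0,1]))
    t=0 if yaw is None else -((yaw-y+90)%180-90)
    print("t",s['t'],"tcp",p.round(4),"tooly",y.round(1),"j7",round(s['joint_positions'][6],2),"grip",round(s['grip_width'],3),"shift",(R.T@(g-p)).round(4),"turn",round(np.radians(t),3),"rows",round(abs(t)/7.16,1))
E
python3 - <<'E'
from h import *
d=cam("top");e=plane(d,[(425,277)],.1)[0];print(e)
go(e,.25,90)
go(e,.25,75)
E
```

```text
[ 0.52464302 -0.09848238  0.1       ]
t 0.3 tcp [0.1806 0.6241 0.2263] tooly 73.9 j7 -0.21 grip 1.0 shift [-0.5313 -0.5985 -0.0233] turn -0.282 rows 2.3
t 0.3 tcp [0.1806 0.6241 0.2263] tooly 73.9 j7 -0.21 grip 1.0 shift [-0.5313 -0.5985 -0.0233] turn -0.02 rows 0.2
```

```bash
python3 -m creep '[[1,[-0.027,-0.030,-0.005],0],[1,[-0.054,-0.06,-0.01],0],[1,[-0.08,-0.09,-0.02],0],[1,[-0.107,-0.12,-0.023],0],[1,[-0.133,-0.15,-0.023],0],[1,[-0.16,-0.18,-0.023],0],[1,[-0.187,-0.21,-0.023],0],[1,[-0.213,-0.24,-0.023],0]]'
python3 -m creep '[[1,[-0.027,-0.030,0],0],[1,[-0.054,-0.06,0],0],[1,[-0.08,-0.09,0],0],[1,[-0.107,-0.12,0],0],[1,[-0.133,-0.15,0],0],[1,[-0.16,-0.18,0],0],[1,[-0.187,-0.21,0],0],[1,[-0.213,-0.24,0],0]]'
python3 -m creep '[[1,[-0.027,-0.030,0],0],[1,[-0.054,-0.06,0],0],[1,[-0.08,-0.09,0],0],[1,[-0.1,-0.113,0],0],[1,[-0.105,-0.119,0],0],[1,[-0.105,-0.119,0],0],[1,[-0.105,-0.119,0],0],[1,[-0.105,-0.119,0],0]]'
python3 - <<'E'
from h import *
go((.5246,-.0985),.25,75)
d=cam("wrist");cv2.imwrite("pics/w1.png",d["frame"][:,:,::-1])
E
```

```text
t: 0.97
tcp_pos: [0.3192, 0.3327, 0.25]
tcp_rot: [0.14, 0.99, 0.0, 0.0]
force: [1.2, -0.2, -0.0]
grip_width: 0.996
grip_force: 0.0
t: 1.63
tcp_pos: [0.4571, 0.0429, 0.2501]
tcp_rot: [0.14, 0.99, 0.0, 0.001]
force: [0.7, 0.5, -1.0]
grip_width: 1.004
grip_force: 0.0
t: 2.3
tcp_pos: [0.5237, -0.0965, 0.2495]
tcp_rot: [0.139, 0.99, 0.001, -0.0]
force: [0.3, 0.2, -1.1]
grip_width: 1.003
grip_force: 0.0
t 2.3 tcp [ 0.5237 -0.0965  0.2495] tooly 74.0 j7 1.45 grip 1.003 shift [-0.0014 -0.0017 -0.0005] turn -0.018 rows 0.1
```

View pics/w1.png

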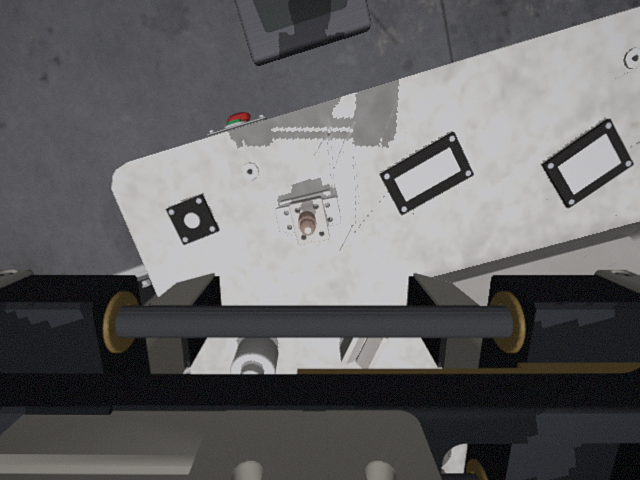

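The wrist view shows the electrode at (306,225) on the stack, the round pad at (192,220), the long pad at (426,172) and the wide pad at (588,163). Next, a close crop of the stack, with pad measurements.

Run:
```python
from h import *
d=cam("wrist");f=d["frame"]
go((.5246,-.0985),.25,75)
m=f.max(2)<70
for b in boxes(d,m,.006,400,6000): print(*b)
cv2.imwrite("pics/w2.png",cv2.resize(f[165:255,260:360],None,fx=6,fy=6,interpolation=cv2.INTER_CUBIC)[:,:,::-1])
```

```text
t 2.4 tcp [ 0.5239 -0.0965  0.2497] tooly 74.0 j7 1.45 grip 1.002 shift [-0.0012 -0.0017 -0.0003] turn -0.017 rows 0.1
[190. 220.] [ 0.49342014 -0.23660829] [np.float64(46.4), np.float64(47.3)] -84.78344202041626
[427. 173.] [0.51787665 0.03963703] [np.float64(55.1), np.float64(92.4)] -75.44765853881836
[590. 163.] [0.55726862 0.21843948] [np.float64(64.2), np.float64(84.4)] -68.45352745056152
[304.  29.] [ 0.34279044 -0.04797443] [np.float64(60.6), np.float64(123.6)] 74.0302505493164
```

View pics/w2.png

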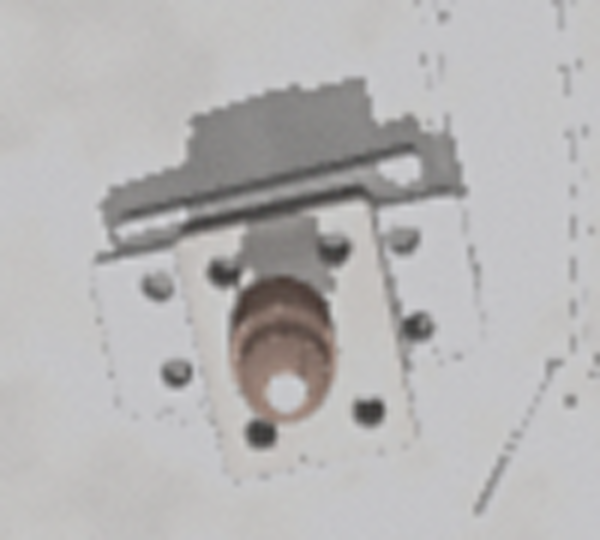

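Run:
```python
from h import *
d=cam("wrist");t=cam("top");s=cam("scene")
w=lambda p:(260+(p[0]+.5)/6-.5,165+(p[1]+.5)/6-.5)
tip=w((287,392));tt=(427.3,276.5);ts=(350,312)
for a,b,c,e in((d,tip,t,tt),(d,tip,s,ts),(t,tt,s,ts)): print(tri(a,b,c,e))
for z,q in((.05,[(178,238),(368,195),(412,440),(232,480)]),(.028,[(97,258),(118,412),(482,350),(462,195)])):
    P=plane(d,[w(p) for p in q],z)[:,:2];print(P.round(4).tolist(),P.mean(0))
    for i in range(4):
        v=P[(i+1)%4]-P[i];print(np.linalg.norm(v).round(4),np.degrees(np.arctan2(v[1],v[0])).round(1))
P=plane(d,[w((115,225)),w((415,148))],.018)[:,:2];v=P[1]-P[0];print(P,np.linalg.norm(v),np.degrees(np.arctan2(v[1],v[0])))
# foot of electrode
print(proj(d,[P for P in plane(d,[tip],.1)]))
go((.5246,-.0985),.25,75)
```

```text
(array([ 0.52545062, -0.10402384,  0.09289573]), np.float64(0.002608301888105184))
(array([ 0.52291029, -0.10206068,  0.10649712]), np.float64(0.0018335449363984337))
(array([ 0.5249963 , -0.10257499,  0.1058529 ]), np.float64(0.0021097929872043245))
[[0.5026, -0.1167], [0.5045, -0.083], [0.5487, -0.0873], [0.5469, -0.1202]] [ 0.52568742 -0.10180252]
0.0338 86.8
0.0444 -5.5
0.033 -93.0
0.0444 175.6
[[0.5048, -0.1346], [0.5338, -0.1396], [0.5412, -0.0707], [0.5121, -0.0668]] [ 0.52298907 -0.10292242]
0.0294 -9.8
0.0693 83.9
0.0293 172.3
0.0682 -96.2
[[ 0.50102256 -0.13093962]
 [ 0.5026714  -0.07265346]] 0.05830946976323299 88.37960698744243
[[307.41666667 229.91666667]]
t 2.55 tcp [ 0.5241 -0.0974  0.2499] tooly 74.0 j7 1.45 grip 0.998 shift [-0.0008 -0.0009 -0.0001] turn -0.018 rows 0.1
```

```bash
python3 -m creep '[[1,[-0.001,-0.002,0.03],-0.1],[1,[-0.001,-0.005,0.06],-0.19],[1,[-0.001,-0.005,0.09],-0.19],[0.6,[-0.001,-0.005,0.12],-0.19],[0.5,[-0.001,-0.005,0.137],-0.19],[0.5,[-0.001,-0.005,0.137],-0.19],[0.5,[-0.001,-0.005,0.137],-0.19],[0.5,[-0.001,-0.005,0.137],-0.19]]' 15
python3 - <<'E'
from h import *
go((.524,-.1025),.058,85)
d=cam("wrist");cv2.imwrite("pics/w3.png",d["frame"][:,:,::-1])
print(proj(d,[arm.sense()['tcp_pos'],(.524,-.1025,.1)]))
E
```

```text
t: 3.22
tcp_pos: [0.5249, -0.1037, 0.114]
tcp_rot: [0.046, 0.999, -0.0, 0.001]
force: [0.6, -0.5, 0.6]
grip_width: 0.686
grip_force: 0.0
t 3.2167 tcp [ 0.5249 -0.1037  0.114 ] tooly 84.8 j7 1.66 grip 0.686 shift [0.0011 0.0011 0.056 ] turn -0.004 rows 0.0
[[313.37759532 296.29772492]
 [315.55250408 282.7753157 ]]
```

View pics/w3.png

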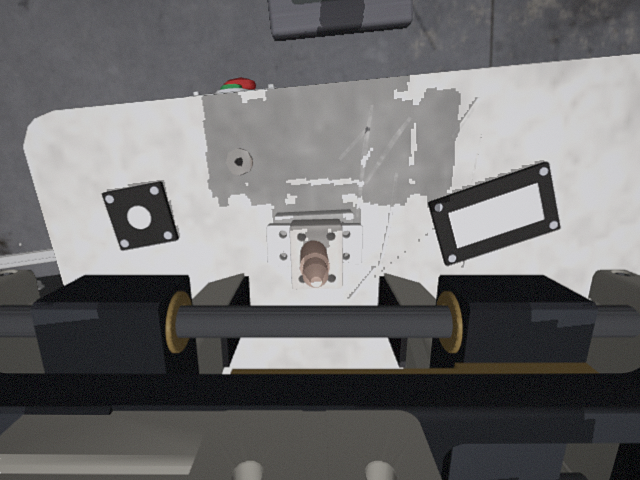

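The tip is at ≈(316,280), as predicted, so I'll descend and grip.

```bash
python3 -m creep '[[0.45,[0.001,0.001,0.02],0],[0.4,[0.001,0.001,0.04],0],[0.35,[0.001,0.001,0.056],0],[0.3,[0.001,0.001,0.056],0],[0.25,[0.001,0.001,0.056],0],[0.2,[0.001,0.001,0.056],0],[0.1,[0.001,0.001,0.056],0],[0.1,[0.001,0.001,0.056],0]]' 15
python3 -m creep '[[0,[0,0,0],0],[0,[0,0,0],0],[0,[0,0,0],0],[0,[0,0,0],0],[0,[0,0,0],0],[0,[0,0,-0.002],0],[0,[0,0,-0.01],0],[0,[0,0,-0.03],0]]' 15
python3 - <<'E'
from h import *
go((.4945,-.237),.085,85)
E
```

```text
t: 3.93
tcp_pos: [0.5244, -0.1029, 0.0584]
tcp_rot: [0.046, 0.999, -0.0, 0.002]
force: [-0.2, 1.1, 4.4]
grip_width: 0.191
grip_force: 15.0
t: 4.6
tcp_pos: [0.5205, -0.1022, 0.0853]
tcp_rot: [0.046, 0.999, 0.0, -0.003]
force: [-0.0, 1.1, -0.3]
grip_width: 0.188
grip_force: 14.9
t 4.6 tcp [ 0.5205 -0.1022  0.0853] tooly 84.7 j7 1.66 grip 0.188 shift [ 0.0136 -0.1366  0.0003] turn -0.004 rows 0.0
```

```bash
python3 -m creep '[[0,[0.004,-0.035,0],0],[0,[0.008,-0.07,0],0],[0,[0.013,-0.105,0],0],[0,[0.017,-0.13,0],0],[0,[0.017,-0.137,0],0],[0,[0.017,-0.137,0],0],[0,[0.017,-0.137,0],0],[0,[0.017,-0.137,0],0]]' 15
python3 - <<'E'
from h import *
go((.4945,-.237),.085,85)
w=cam("wrist");f=w["frame"];cv2.imwrite("pics/w4.png",f[:,:,::-1])
t=cam("top")
def spot(d,z,p0,rad):
    g=(d["frame"].min(2)>150).astype(np.uint8)
    n,l,st,c=cv2.connectedComponentsWithStats(g)
    o=sorted([(np.hypot(*(c[i]-p0)),i) for i in range(1,n) if 20<st[i,4]<3000])[:2]
    for k,i in o: print(c[i],st[i],plane(d,[c[i]],z)[0])
    return c[o[0][1]]
for d in(w,t): spot(d,.006,proj(d,[(.4945,-.237,.006)])[0],1)
for b in boxes(w,f.max(2)<70,.006,300,9000): print(*b)
E
```

```text
t: 5.27
tcp_pos: [0.4939, -0.2355, 0.0867]
tcp_rot: [0.045, 0.999, 0.001, -0.0]
force: [0.2, 1.3, -0.9]
grip_width: 0.191
grip_force: 14.9
t 5.2667 tcp [ 0.4939 -0.2355  0.0867] tooly 84.9 j7 1.93 grip 0.191 shift [-0.0007 -0.0015  0.0017] turn -0.002 rows 0.0
[309.81443299 249.97113402] [297 238  26  25 485] [ 0.49394786 -0.23803348  0.006     ]
[338.56862745 269.03921569] [335 266   8   7  51] [ 0.51027561 -0.21845593  0.006     ]
[445.73684211 310.04605263] [440 303  13  15 152] [ 0.43917348 -0.16652272  0.006     ]
[366.44407895 278.12828947] [353 270  28  17 304] [0.52150647 0.0399259  0.006     ]
[632. 249.] [ 0.51747784 -0.00686495] [np.float64(13.4), np.float64(36.0)] 8.462682723999023
[377.  32.] [ 0.36082767 -0.17621236] [np.float64(24.7), np.float64(91.4)] 75.12410736083984
```

View pics/w4.png

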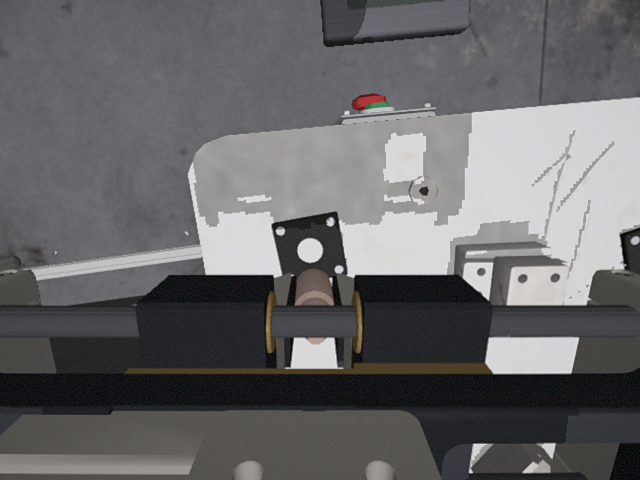

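```bash
python3 -m creep '[[0,[0,-0.0025,0.02],0],[0,[0,-0.0025,0.04],0],[0,[0,-0.0025,0.055],0],[0,[0,-0.0025,0.063],0],[0,[0,-0.0025,0.067],0],[0,[0,-0.0025,0.07],0],[0,[0,-0.0025,0.071],0],[0,[0,-0.0025,0.071],0]]' 15
```

```text
t: 6.03
tcp_pos: [0.4937, -0.24, 0.0162]
tcp_rot: [0.046, 0.999, -0.0, 0.0]
force: [0.3, 0.1, -0.6]
grip_width: 0.189
grip_force: 14.9
```

```bash
python3 -m creep '[[0,[0,0.001,0.001],0],[0,[0,0.001,0.0015],0],[0,[0,0.001,0.002],0],[0,[0,0.001,0.002],0],[0.25,[0,0.001,0.002],0],[0.3,[0,0.001,0.002],0],[0.4,[0,0.001,0.002],0],[0.4,[0,0.001,0.002],0]]' 15
python3 -m creep '[[0.5,[0,0,-0.005],0],[0.5,[0,0,-0.02],0],[0.6,[0,0,-0.05],0],[0.7,[0,0,-0.085],0],[0.8,[0,0,-0.12],0],[0.9,[0,0,-0.15],0],[1,[0,0,-0.15],0],[1,[0,0,-0.15],0]]' 15
python3 - <<'E'
from h import *
w=cam("wrist");cv2.imwrite("pics/w5.png",cv2.resize(w["frame"][160:310,200:400],None,fx=3,fy=3)[:,:,::-1])
go((.51,-.11),.2,87)
E
```

```text
t: 6.7
tcp_pos: [0.4931, -0.239, 0.0136]
tcp_rot: [0.046, 0.999, 0.0, -0.0]
force: [-0.9, -0.1, 0.2]
grip_width: 0.379
grip_force: 0.0
t: 7.37
tcp_pos: [0.4948, -0.2397, 0.1662]
tcp_rot: [0.046, 0.999, -0.001, 0.002]
force: [-0.8, 0.4, -1.2]
grip_width: 0.885
grip_force: 0.0
t 7.4167 tcp [ 0.4935 -0.239   0.1644] tooly 84.7 j7 1.92 grip 0.927 shift [-0.0047  0.13   -0.0357] turn -0.039 rows 0.3
```

View pics/w5.png

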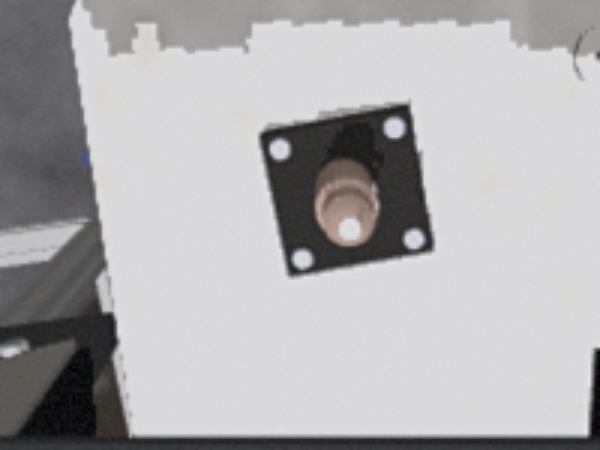

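The electrode stands on the pad's centre, covering the spot. Back to the stack for a close look.

```bash
python3 -m creep '[[1,[-0.002,0.03,0],-0.04],[1,[-0.01,0.06,0],-0.04],[1,[-0.015,0.09,0],-0.04],[1,[-0.02,0.12,0],-0.04],[1,[-0.02,0.136,0],-0.04],[1,[-0.02,0.136,0],-0.04],[1,[-0.02,0.136,0],-0.04],[1,[-0.02,0.136,0],-0.04]]'
python3 - <<'E'
from h import *
go((.5255,-.102),.1,87)
w=cam("wrist");c0=proj(w,[(.525,-.102,.03)])[0].round().astype(int);x0,y0=c0[0]-65,c0[1]-60;print(x0,y0)
np.savez("w6.npz",R=w["R"],t=w["t"],c=w["c"],K=w["K"],D=w["D"])
cv2.imwrite("pics/w6.png",cv2.resize(w["frame"][y0:y0+110,x0:x0+130],None,fx=5,fy=5,interpolation=cv2.INTER_CUBIC)[:,:,::-1])
E
```

```text
t: 8.08
tcp_pos: [0.5245, -0.1064, 0.1625]
tcp_rot: [0.026, 1.0, -0.0, -0.001]
force: [-0.5, 0.1, 0.3]
grip_width: 1.003
grip_force: 0.0
t 8.0833 tcp [ 0.5245 -0.1064  0.1625] tooly 87.0 j7 1.68 grip 1.003 shift [-0.0009  0.0045  0.0625] turn -0.0 rows 0.0
254 174
```

View pics/w6.png

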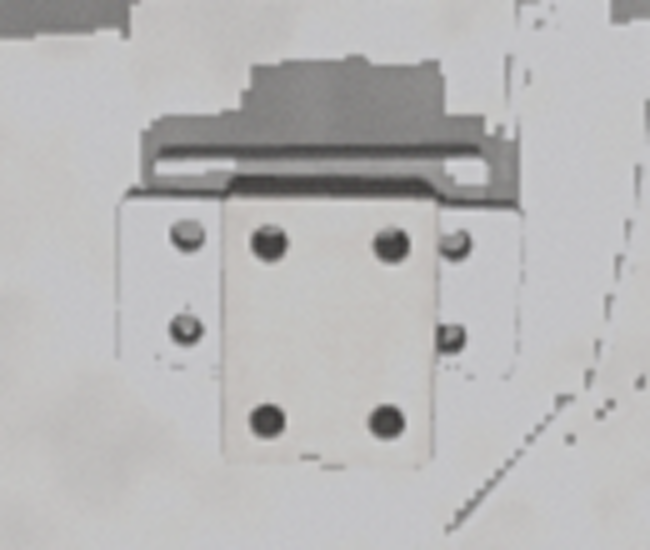

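Run:
```python
from h import *
w=dict(np.load("w6.npz"))
q=lambda p:(254+(p[0]+.5)/5-.5,174+(p[1]+.5)/5-.5)
q2=lambda p:(260+(p[0]+.5)/6-.5,165+(p[1]+.5)/6-.5)
d=cam("wrist");a=np.radians(74.0)
T=np.eye(4);T[:3,:3]=np.c_[[-np.sin(a),np.cos(a),0],[np.cos(a),np.sin(a),0],[0,0,-1]];T[:3,3]=.5239,-.0965,.2497
M=np.linalg.inv(T@d["mount"]);o=dict(K=d["K"],D=d["D"],R=M[:3,:3],t=M[:3,3]);o["c"]=-o["R"].T@o["t"]
S=[(226,192),(437,195),(433,465),(222,462)];S2=[(178,238),(368,195),(412,440),(232,480)]
for x,y in zip(S,S2): print(tri(w,q(x),o,q2(y)))
for z,Q in((.05,S),(.028,[(121,195),(117,358),(518,375),(522,207)])):
    P=plane(w,[q(p) for p in Q],z)[:,:2];print(P.mean(0))
    for i in range(4):
        v=P[(i+1)%4]-P[i];print(np.linalg.norm(v).round(4),np.degrees(np.arctan2(v[1],v[0])).round(1))
go((.5255,-.102),.1,87)
```

```text
(array([ 0.50382442, -0.11766695,  0.03940445]), np.float64(0.0006346626791670691))
(array([ 0.50559815, -0.0830323 ,  0.04178859]), np.float64(0.00029167348051545506))
(array([ 0.54580428, -0.08664506,  0.06045462]), np.float64(0.000916251123207839))
(array([ 0.54816905, -0.12071015,  0.04558757]), np.float64(3.649798506945041e-05))
[ 0.52538174 -0.10164509]
0.0334 86.2
0.0451 -2.7
0.0348 -93.9
0.0451 175.5
[ 0.52261873 -0.10285548]
0.029 -5.9
0.0706 84.5
0.03 177.5
0.0688 -94.7
t 8.1833 tcp [ 0.5248 -0.1071  0.163 ] tooly 86.9 j7 1.68 grip 0.999 shift [-0.0005  0.0052  0.063 ] turn -0.002 rows 0.0
```

```bash
python3 -m creep '[[0.9,[0,0.005,0.03],0.014],[0.8,[0,0.005,0.06],0.014],[0.7,[0,0.005,0.09],0.014],[0.6,[0,0.005,0.115],0.014],[0.6,[0,0.005,0.125],0.014],[0.6,[0,0.005,0.131],0.014],[0.6,[0,0.005,0.131],0.014],[0.6,[0,0.005,0.131],0.014]]' 25
python3 - <<'E'
from h import *
go((.5254,-.1016),.031,86.2)
E
```

```text
t: 8.85
tcp_pos: [0.5266, -0.1011, 0.0335]
tcp_rot: [0.033, 0.999, -0.0, 0.001]
force: [-0.0, -0.2, 0.4]
grip_width: 0.599
grip_force: 0.0
t 8.85 tcp [ 0.5266 -0.1011  0.0335] tooly 86.2 j7 1.66 grip 0.599 shift [ 0.0012 -0.0006  0.0025] turn -0.0 rows 0.0
```

```bash
python3 -m creep '[[0.5,[0,0,0],0],[0.4,[0,0,0],0],[0.3,[0,0,0],0],[0.3,[0,0,0],0],[0.3,[0,0,0],0],[0.3,[0,0,-0.002],0],[0.3,[0,0,-0.006],0],[0.3,[0,0,-0.015],0]]' 25
python3 -m creep '[[0.3,[0,0,-0.02],0],[0.3,[0,0,-0.04],0],[0.3,[0,0,-0.06],0],[0.3,[0,0,-0.08],0.1],[0.3,[0,0,-0.08],0.2],[0.3,[0,0,-0.08],0.3],[0.3,[0,0,-0.08],0.4],[0.3,[0,0,-0.08],0.5]]' 25
python3 - <<'E'
from h import *
go((.555,.338),.13,24.1)
w=cam("wrist");cv2.imwrite("pics/w7.png",w["frame"][:,:,::-1])
E
```

```text
t: 9.52
tcp_pos: [0.5246, -0.1001, 0.0471]
tcp_rot: [0.033, 0.999, 0.0, -0.001]
force: [-0.7, -0.3, -1.1]
grip_width: 0.379
grip_force: 25.0
t: 10.18
tcp_pos: [0.5258, -0.1003, 0.1285]
tcp_rot: [0.281, 0.96, 0.0, 0.0]
force: [-0.4, -0.4, -1.4]
grip_width: 0.38
grip_force: 25.0
t 10.1833 tcp [ 0.5258 -0.1003  0.1285] tooly 57.3 j7 1.2 grip 0.38 shift [ 0.2122  0.3846 -0.0014] turn 0.579 rows 4.6
```

View pics/w7.png

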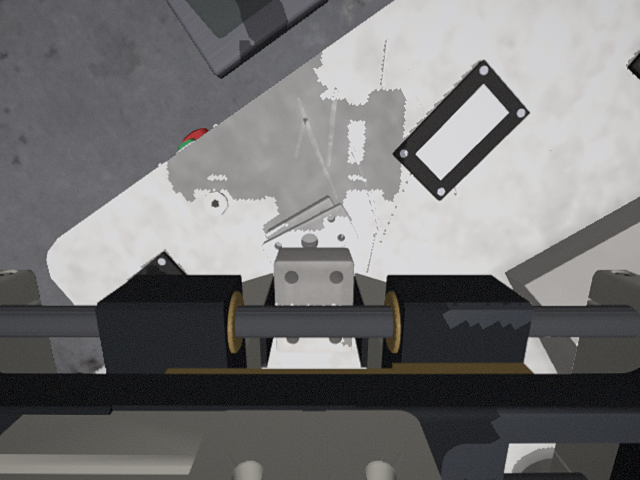

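The block is held (opening 0.38 ≈ 35 mm). Before carrying it left, I'll check the die-frame height near the short and wide pads.

Run:
```python
from h import *
t=cam("top");s=cam("scene")
for n,d in(("t",t),("s",s)): pass
a=cv2.resize(t["frame"][175:285,220:390],None,fx=4,fy=4)[:,:,::-1]
b=cv2.resize(s["frame"][140:280,260:430],None,fx=4,fy=4)[:,:,::-1]
cv2.imwrite("pics/fx.png",np.vstack([cv2.resize(a,(400,259)),cv2.resize(b,(400,329))]))
```

```text
(no output)
```

View pics/fx.png

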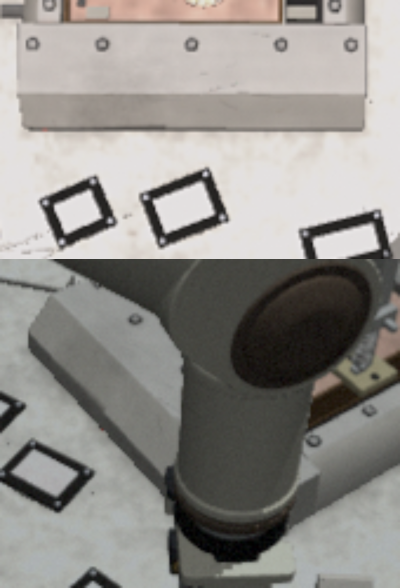

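Run:
```python
from h import *
t=cam("top");s=cam("scene")
for a,b in(((230.2,229),(272.7,168)),((230.2,229.6),(272,176.5)),((228.1,215),(289.8,150.2))): print(tri(t,a,s,b))
go((.555,.338),.13,24.1)
```

```text
(array([0.64676549, 0.39130644, 0.04316009]), np.float64(0.0011643279335143723))
(array([0.64732217, 0.3985068 , 0.00704678]), np.float64(0.0010399498761786683))
(array([0.6860953 , 0.38316736, 0.09061185]), np.float64(0.020922605879544694))
t 10.4333 tcp [ 0.5258 -0.1003  0.1279] tooly 57.8 j7 1.21 grip 0.38 shift [ 0.2091  0.3863 -0.0021] turn 0.588 rows 4.7
```

```bash
python3 -m creep '[[0.3,[0.019,0.034,0],0.1],[0.3,[0.037,0.068,0],0.2],[0.3,[0.055,0.102,0],0.3],[0.3,[0.074,0.136,0],0.4],[0.3,[0.092,0.17,0],0.5],[0.3,[0.11,0.204,0],0.588],[0.3,[0.129,0.238,0],0.588],[0.3,[0.148,0.272,0],0.588]]'
python3 - <<'E'
from h import *
go((.54,.325),.13,24.1)
E
```

```text
t: 11.1
tcp_pos: [0.5465, 0.2104, 0.1278]
tcp_rot: [0.545, 0.839, -0.0, -0.0]
force: [0.3, -1.2, -1.7]
grip_width: 0.382
grip_force: 25.0
t 11.1 tcp [0.5465 0.2104 0.1278] tooly 24.0 j7 0.1 grip 0.382 shift [ 0.1073  0.0406 -0.0022] turn -0.002 rows 0.0
```

Run:
```python
from h import *
w=cam("wrist");f=w["frame"]
for b in boxes(w,f.max(2)<70,.006,300,9000): print(*b)
m=f.min(2)>150
pp=proj(w,[(.555,.338,.006)])[0];print(pp)
for b in boxes(w,m,.006,800,12000): print("white",*b)
go((.5555,.338),.13,24.1)
```

```text
[336. 216.] [0.55721399 0.22223416] [np.float64(62.6), np.float64(80.2)] -68.4205093383789
[ 85. 117.] [0.34522672 0.2289576 ] [np.float64(46.0), np.float64(136.7)] 22.401519775390625
[391.  85.] [0.55233661 0.3382612 ] [np.float64(59.2), np.float64(68.2)] -65.95818328857422
[393.90912991  89.45763897]
white [313. 356.] [0.58874866 0.10774107] [np.float64(31.1), np.float64(90.9)] 24.008460998535156
white [552. 353.] [0.79028998 0.19532881] [np.float64(36.5), np.float64(46.6)] 23.832435607910156
white [334. 225.] [0.55765314 0.22177747] [np.float64(40.0), np.float64(56.2)] -68.71747207641602
white [218. 229.] [0.4601629  0.17902953] [np.float64(94.3), np.float64(147.6)] 24.548288345336914
white [392.  86.] [0.55276434 0.33912451] [np.float64(34.9), np.float64(44.6)] -66.1263313293457
t 11.15 tcp [0.5458 0.2222 0.128 ] tooly 24.6 j7 0.09 grip 0.374 shift [ 0.1012  0.057  -0.0011] turn 0.009 rows 0.1
```

```bash
python3 -m creep '[[0.3,[0.03,0.015,0],0],[0.3,[0.06,0.03,0.01],0],[0.3,[0.09,0.045,0.03],0],[0.3,[0.102,0.056,0.05],0],[0.3,[0.102,0.056,0.07],0],[0.3,[0.102,0.056,0.07],0],[0.3,[0.102,0.056,0.07],0],[0.3,[0.102,0.056,0.07],0]]'
python3 - <<'E'
from h import *
go((.554,.338),.010,24.1)
w=cam("wrist");f=w["frame"]
for b in boxes(w,f.min(2)>150,.006,400,12000): print("white",*b)
cv2.imwrite("pics/w8.png",f[:,:,::-1])
E
```

```text
t: 11.82
tcp_pos: [0.5574, 0.3231, 0.0585]
tcp_rot: [0.546, 0.838, -0.0, 0.0]
force: [-0.9, -0.5, -1.3]
grip_width: 0.381
grip_force: 25.0
t 11.8167 tcp [0.5574 0.3231 0.0585] tooly 23.8 j7 -0.05 grip 0.381 shift [0.015  0.0029 0.0484] turn -0.005 rows 0.0
white [529. 458.] [0.77034308 0.24534805] [np.float64(26.5), np.float64(36.0)] 23.491914749145508
white [313. 356.] [0.58361621 0.26196301] [np.float64(23.4), np.float64(71.9)] 23.82999610900879
white [552. 354.] [0.7341579  0.32679202] [np.float64(27.5), np.float64(34.5)] 23.77593421936035
white [ 78. 355.] [0.43483398 0.19418408] [np.float64(28.3), np.float64(34.9)] 23.989757537841797
white [237. 237.] [0.50539819 0.32125247] [np.float64(26.4), np.float64(46.6)] 8.492295265197754
white [318. 224.] [0.54961981 0.34628906] [np.float64(28.6), np.float64(34.6)] 24.29680824279785
white [150. 261.] [0.47404758 0.2687381 ] [np.float64(77.8), np.float64(124.0)] 2.446737766265869
```

View pics/w8.png

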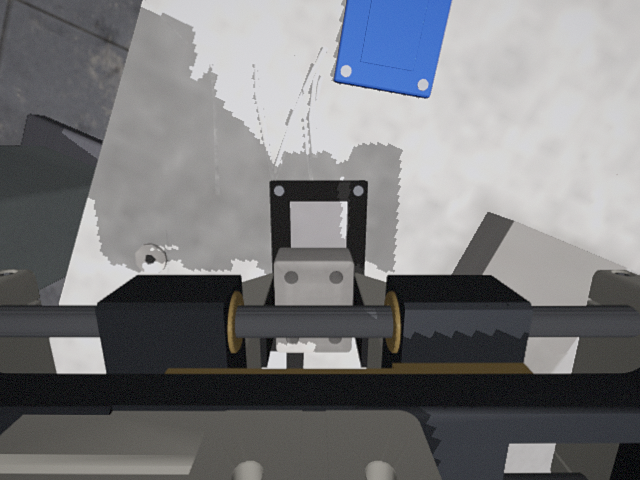

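The white rectangle's far edge is at (290–347, 201) and the pad's far edge at (271–367, 182). I'll work out the centre from those.

Run:
```python
from h import *
w=cam("wrist")
R=Ro.from_quat(arm.sense()['tcp_rot']).as_matrix();x=R[:,0]
for L,q in((.0225,[(290.5,200.5),(347.5,200.5)]),(.035,[(270,181),(367.5,181)])):
    P=plane(w,q,.006);print(np.linalg.norm(P[1]-P[0]),P.mean(0)-L*x)
go((.554,.338),.010,24.1)
```

```text
0.03495829890699361 [0.55380583 0.33960131 0.00600045]
0.05895694862052181 [0.55390016 0.33891077 0.0060007 ]
t 11.9167 tcp [0.5581 0.3237 0.0594] tooly 23.8 j7 -0.05 grip 0.38 shift [0.0148 0.0019 0.0494] turn -0.005 rows 0.0
```

```bash
python3 -m creep '[[0.3,[0.008,0.001,0.005],0],[0.3,[0.015,0.002,0.015],0],[0.3,[0.015,0.002,0.03],0],[0.3,[0.015,0.002,0.04],0],[0.3,[0.015,0.002,0.045],0],[0.3,[0.015,0.002,0.047],0],[0.3,[0.015,0.002,0.047],0],[0.3,[0.015,0.002,0.047],0]]'
python3 - <<'E'
from h import *
go((.5537,.3385),.010,24.1);print(arm.sense()['force'])
E
```

```text
t: 12.58
tcp_pos: [0.5504, 0.3387, 0.011]
tcp_rot: [0.545, 0.838, -0.002, -0.001]
force: [-6.9, -2.5, 12.5]
grip_width: 0.382
grip_force: 25.0
t 12.5833 tcp [0.5504 0.3387 0.011 ] tooly 23.9 j7 -0.07 grip 0.382 shift [-0.0015  0.0029  0.001 ] turn -0.003 rows 0.0
[-6.92213914 -2.51062843 12.46304272]
```

```bash
python3 -m creep '[[0.3,[0,0.002,-0.0005],0],[0.4,[0,0.003,-0.0005],0],[0.5,[0,0.003,-0.0005],0],[0.6,[0,0.003,-0.0005],0],[0.65,[0,0.003,-0.0005],0],[0.65,[0,0.003,-0.02],0],[0.65,[0,0.003,-0.06],0],[0.65,[0,0.003,-0.1],0]]'
python3 -m creep '[[0.65,[0,0,-0.04],0],[0.8,[-0.03,0,-0.08],0],[0.9,[-0.06,0,-0.08],0],[1,[-0.09,0,-0.08],0],[1,[-0.09,0,-0.08],0],[1,[-0.09,0,-0.08],0],[1,[-0.09,0,-0.08],0],[1,[-0.09,0,-0.08],0]]'
python3 - <<'E'
from h import *
w=cam("wrist");f=w["frame"];pp=proj(w,[(.5537,.3385,.017)])[0].astype(int);print(pp)
y0=max(pp[1]-70,0)
cv2.imwrite("pics/w9.png",cv2.resize(f[y0:y0+140,pp[0]-90:pp[0]+90],None,fx=4,fy=4)[:,:,::-1])
for z in(.006,):
  for b in boxes(w,f.max(2)<70,z,300,9000): print(*b)
go((.5226,-.1029),.16,-5.4)
E
```

```text
t: 13.25
tcp_pos: [0.5536, 0.3389, 0.1094]
tcp_rot: [0.546, 0.838, -0.002, -0.001]
force: [0.7, -0.5, 0.2]
grip_width: 0.646
grip_force: 0.0
t: 13.92
tcp_pos: [0.5907, 0.2595, 0.19]
tcp_rot: [0.545, 0.839, -0.0, -0.001]
force: [-0.2, 0.1, -0.0]
grip_width: 0.993
grip_force: 0.0
[312 129]
[270. 240.] [0.55796069 0.22142352] [np.float64(62.5), np.float64(82.8)] -68.50313758850098
[312. 128.] [0.5526886  0.33900089] [np.float64(58.6), np.float64(67.6)] -66.0082893371582
[627. 107.] [0.81335492 0.4756218 ] [np.float64(24.2), np.float64(56.7)] -46.70968246459961
t 13.9667 tcp [0.5906 0.2597 0.1901] tooly 24.0 j7 0.05 grip 0.997 shift [-0.3035 -0.2097  0.03  ] turn 0.514 rows 4.1
```

View pics/w9.png

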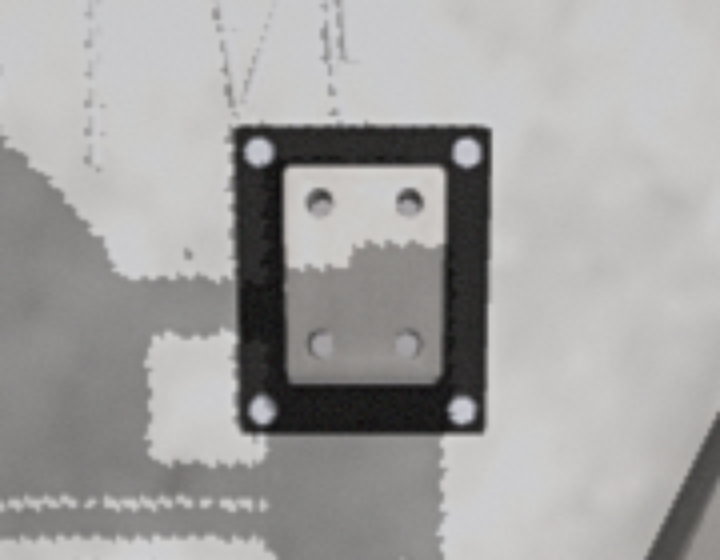

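The short block sits neatly on its rectangle. Now the long block.

```bash
python3 -m creep '[[1,[-0.032,-0.022,0],0.1],[1,[-0.064,-0.044,0],0.2],[1,[-0.096,-0.067,0],0.3],[1,[-0.128,-0.089,0],0.4],[1,[-0.16,-0.111,0.01],0.514],[1,[-0.192,-0.133,0.02],0.514],[1,[-0.224,-0.155,0.03],0.514],[1,[-0.256,-0.177,0.03],0.514]]'
python3 -m creep '[[1,[-0.03,0,0],0],[1,[-0.05,0,0],0],[1,[-0.05,0,0],0],[1,[-0.05,0,0],0],[1,[-0.05,0,0],0],[1,[-0.05,0,0],0],[1,[-0.05,0,0],0],[1,[-0.05,0,0],0]]'
python3 - <<'E'
from h import *
go((.5226,-.1029),.022,-5.4)
w=cam("wrist");f=w["frame"];c0=proj(w,[(.5226,-.1029,.028)])[0].astype(int);x0,y0=c0-[80,65];print(x0,y0)
np.savez("w10.npz",R=w["R"],t=w["t"],c=w["c"],K=w["K"],D=w["D"])
cv2.imwrite("pics/w10.png",cv2.resize(f[y0:y0+120,x0:x0+160],None,fx=5,fy=5,interpolation=cv2.INTER_CUBIC)[:,:,::-1])
E
```

```text
t: 14.63
tcp_pos: [0.5316, -0.0477, 0.1588]
tcp_rot: [0.74, 0.673, -0.001, -0.001]
force: [0.6, 0.2, 0.1]
grip_width: 1.002
grip_force: 0.0
t: 15.3
tcp_pos: [0.5289, -0.0961, 0.1606]
tcp_rot: [0.74, 0.673, 0.0, -0.0]
force: [-0.1, 0.0, 0.4]
grip_width: 1.002
grip_force: 0.0
t 15.3 tcp [ 0.5289 -0.0961  0.1606] tooly -5.4 j7 0.2 grip 1.002 shift [-0.0074 -0.0056  0.1386] turn -0.0 rows 0.0
228 175
```

View pics/w10.png

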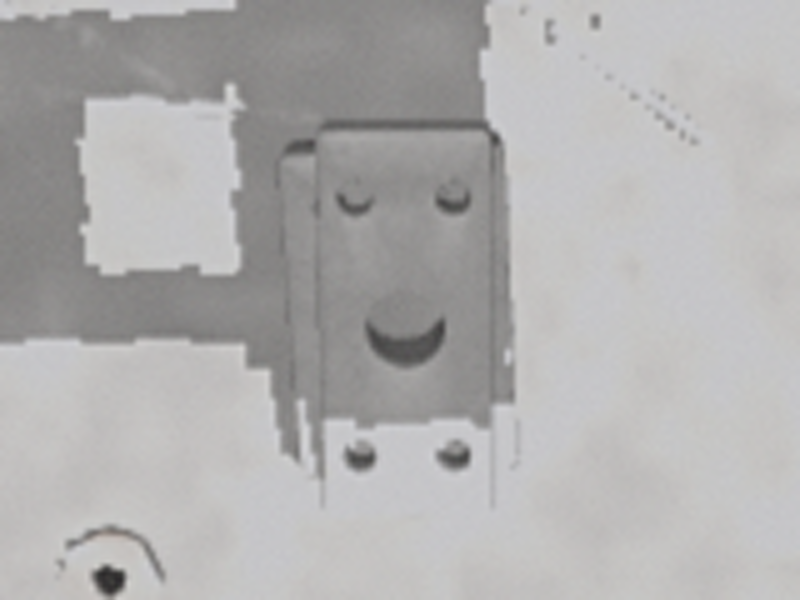

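Run:
```python
from h import *
w=dict(np.load("w10.npz"))
q=lambda p:(228+(p[0]+.5)/5-.5,175+(p[1]+.5)/5-.5)
def f(Q,z):
    P=plane(w,[q(p) for p in Q],z)[:,:2];print(P.mean(0))
    for i in range(len(Q)):
        v=P[(i+1)%len(Q)]-P[i];print(np.linalg.norm(v).round(4),np.degrees(np.arctan2(v[1],v[0])).round(1))
f([(319,131),(491,131),(494,508),(323,508)],.028)
f([(355,197),(453,197),(453,455),(360,455)],.028)
f([(281,150),(500,135),(516,465),(297,470)],.018)
go((.5226,-.1029),.022,-5.4)
```

```text
[ 0.52333838 -0.10216567]
0.029 -5.4
0.0676 -94.4
0.0306 174.6
0.0676 84.3
[ 0.52301098 -0.10279025]
0.0167 -5.4
0.0463 -95.2
0.0165 174.6
0.0463 85.0
[ 0.52177769 -0.10164935]
0.0384 -1.5
0.0609 -92.1
0.0403 176.0
0.0592 86.2
t 15.35 tcp [ 0.5288 -0.0964  0.1606] tooly -5.4 j7 0.2 grip 1.002 shift [-0.0071 -0.0056  0.1386] turn -0.001 rows 0.0
```

```bash
python3 -m creep '[[0.9,[-0.003,-0.002,0.03],0],[0.8,[-0.007,-0.005,0.06],0],[0.7,[-0.007,-0.005,0.09],0],[0.6,[-0.007,-0.005,0.115],0],[0.6,[-0.007,-0.005,0.13],0],[0.55,[-0.007,-0.005,0.137],0],[0.55,[-0.007,-0.005,0.139],0],[0.55,[-0.007,-0.005,0.139],0]]' 30
python3 -m creep '[[0.55,[0,0,0],0],[0.55,[0,0,0],0],[0.55,[0,0,0],0],[0.5,[0,0,0],0],[0.5,[0,0,0],0],[0.5,[0,0,0],0],[0.5,[0,0,0],0],[0.5,[0,0,0],0]]'
python3 - <<'E'
from h import *
go((.523,-.1029),.0205,-5.4)
E
```

```text
t: 16.02
tcp_pos: [0.5232, -0.104, 0.0218]
tcp_rot: [0.74, 0.672, -0.0, -0.0]
force: [0.3, 0.3, -0.8]
grip_width: 0.551
grip_force: 0.0
t: 16.68
tcp_pos: [0.523, -0.1041, 0.0217]
tcp_rot: [0.741, 0.672, 0.0, -0.0]
force: [0.6, -0.0, 0.1]
grip_width: 0.498
grip_force: 0.0
t 16.6833 tcp [ 0.523  -0.1041  0.0217] tooly -5.6 j7 0.32 grip 0.498 shift [ 0.0012 -0.0001  0.0012] turn -0.003 rows 0.0
```

Reading steady at 0.0217. I'll go 1 mm lower, grip, and lift slightly.

```bash
python3 -m creep '[[0.45,[0.001,0,0.001],0],[0.4,[0.001,0,0.001],0],[0.3,[0.001,0,0.001],0],[0.25,[0.001,0,0.001],0],[0.25,[0.001,0,0.001],0],[0.25,[0.001,0,0.001],0],[0.25,[0.001,0,-0.003],0],[0.25,[0.001,0,-0.008],0]]' 30
python3 -m creep '[[0.25,[0,0,-0.01],0],[0.25,[0,0,-0.03],0],[0.25,[0,0,-0.06],0],[0.25,[0,0,-0.08],0],[0.25,[0,0,-0.08],-0.1],[0.25,[0,0,-0.08],-0.2],[0.25,[0,0,-0.08],-0.3],[0.25,[0,0,-0.08],-0.35]]'
python3 - <<'E'
from h import *
go((.519,.04),.1,14.6)
w=cam("wrist");f=w["frame"]
for b in boxes(w,f.max(2)<70,.006,1000,12000): print(*b)
cv2.imwrite("pics/w11.png",f[:,:,::-1])
E
```

```text
t: 17.35
tcp_pos: [0.5226, -0.1031, 0.0296]
tcp_rot: [0.741, 0.672, -0.0, -0.0]
force: [0.6, -0.5, -0.9]
grip_width: 0.323
grip_force: 30.0
t: 18.02
tcp_pos: [0.5234, -0.1032, 0.1111]
tcp_rot: [0.61, 0.792, 0.0, 0.001]
force: [-0.2, -0.2, -0.5]
grip_width: 0.325
grip_force: 30.0
t 18.0167 tcp [ 0.5234 -0.1032  0.1111] tooly 14.8 j7 0.56 grip 0.325 shift [0.1396 0.0322 0.0111] turn 0.003 rows 0.0
[360.  62.] [0.52075616 0.03002847] [np.float64(54.8), np.float64(72.9)] -75.51952934265137
[72. 64.] [ 0.3380527  -0.01518892] [np.float64(64.6), np.float64(127.3)] 8.432657241821289
```

View pics/w11.png

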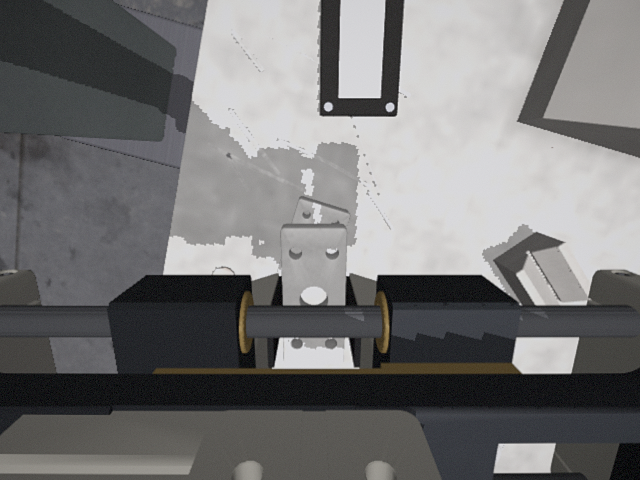

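```bash
python3 -m creep '[[0.25,[0.035,0.008,0],0.003],[0.25,[0.07,0.016,0],0.003],[0.25,[0.105,0.024,0.01],0.003],[0.25,[0.135,0.032,0.03],0.003],[0.25,[0.14,0.032,0.06],0.003],[0.25,[0.14,0.032,0.07],0.003],[0.25,[0.14,0.032,0.07],0.003],[0.25,[0.14,0.032,0.07],0.003]]'
python3 - <<'E'
from h import *
w=cam("wrist");f=w["frame"]
go((.519,.04),.0105,14.6)
print(proj(w,[(.519,.04,.006)]))
cv2.imwrite("pics/w12.png",cv2.resize(f[80:370,220:420],None,fx=2,fy=2)[:,:,::-1])
E
```

```text
t: 18.73
tcp_pos: [0.5189, 0.0386, 0.04]
tcp_rot: [0.614, 0.789, -0.001, 0.0]
force: [0.5, -0.5, -0.0]
grip_width: 0.321
grip_force: 30.0
t 18.7833 tcp [0.5197 0.0383 0.0407] tooly 14.1 j7 0.3 grip 0.321 shift [ 0.0018 -0.0003  0.0302] turn -0.008 rows 0.1
[[315.83603291 268.72370103]]
```

View pics/w12.png

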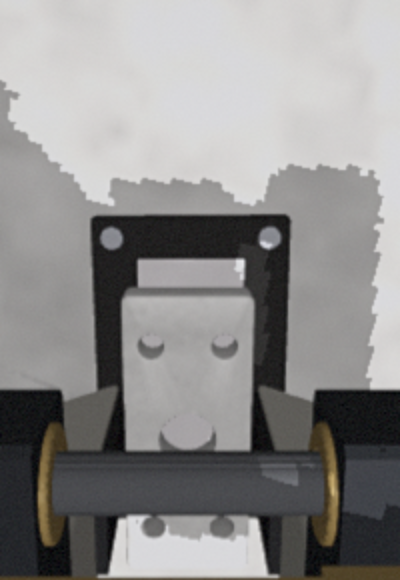

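Run:
```python
from h import *
w=cam("wrist")
x=Ro.from_quat(arm.sense()['tcp_rot']).as_matrix()[:,0]
for L,q in((.035,[(289,209),(342.5,209)]),(.047,[(266,187.5),(365,187.5)])):
    P=plane(w,q,.006);v=P[1]-P[0];print(np.linalg.norm(v),np.degrees(np.arctan2(v[1],v[0])),P.mean(0)-L*x)
P=plane(w,[(282,225),(346.5,225)],.0407-.0027+.01);v=P[1]-P[0];print("blk",np.linalg.norm(v),np.degrees(np.arctan2(v[1],v[0])),P.mean(0)-.035*x)
go((.519,.04),.0105,14.6)
```

```text
0.030120525863552714 14.132399417525843 [0.51976318 0.04002995 0.00604071]
0.05486542208085856 14.134234714026322 [0.51960435 0.04002203 0.00605467]
blk 0.02874020379097621 14.13078345214355 [0.51890199 0.03962286 0.04804071]
t 18.8333 tcp [0.5203 0.0385 0.0411] tooly 14.1 j7 0.3 grip 0.32 shift [ 0.0018 -0.0009  0.0306] turn -0.008 rows 0.1
```

Aligned within about 1 mm, so I'll lower it.

```bash
python3 -m creep '[[0.25,[0.0005,0,0.01],-0.008],[0.25,[0.0005,0,0.018],-0.008],[0.25,[0.0005,0,0.024],-0.008],[0.25,[0.0005,0,0.028],-0.008],[0.25,[0.0005,0,0.03],-0.008],[0.25,[0.0005,0,0.031],-0.008],[0.25,[0.0005,0,0.031],-0.008],[0.25,[0.0005,0,0.031],-0.008]]'
```

```text
t: 19.5
tcp_pos: [0.519, 0.0409, 0.0087]
tcp_rot: [0.61, 0.792, 0.0, 0.0]
force: [0.4, 0.8, -0.9]
grip_width: 0.322
grip_force: 30.0
```

```bash
python3 -m creep '[[0.25,[0,0,0.0008],0],[0.25,[0,0,0.0012],0],[0.25,[0,0,0.0012],0],[0.25,[0,0,0.0012],0],[0.25,[0,0,0.0012],0],[0.25,[0,0,0.0012],0],[0.25,[0,0,0.0012],0],[0.25,[0,0,0.0012],0]]'
```

```text
t: 20.17
tcp_pos: [0.5191, 0.041, 0.0085]
tcp_rot: [0.61, 0.792, 0.0, 0.0]
force: [-3.2, -0.3, 9.6]
grip_width: 0.32
grip_force: 30.0
```

```bash
python3 -m creep '[[0.3,[0,0,-0.0005],0],[0.4,[0,0,-0.0005],0],[0.5,[0,0,-0.0005],0],[0.6,[0,0,-0.0005],0],[0.6,[0,0,-0.02],0],[0.6,[0,0,-0.06],0],[0.6,[0,0,-0.1],0],[0.7,[0,0,-0.14],0]]'
python3 -m creep '[[0.8,[-0.04,-0.009,0],0.1],[0.9,[-0.075,-0.016,0],0.2],[1,[-0.11,-0.024,0],0.307],[1,[-0.132,-0.033,0],0.307],[1,[-0.132,-0.033,0],0.307],[1,[-0.132,-0.033,0],0.307],[1,[-0.132,-0.033,0],0.307],[1,[-0.132,-0.033,0],0.307]]'
python3 - <<'E'
from h import *
go((.522,-.102),.012,-3)
w=cam("wrist");f=w["frame"];c0=proj(w,[(.522,-.102,.018)])[0].astype(int);x0,y0=c0-[80,60];print(x0,y0)
np.savez("w13.npz",R=w["R"],t=w["t"],c=w["c"],K=w["K"],D=w["D"])
a=cv2.resize(f[y0:y0+110,x0:x0+160],None,fx=4,fy=4,interpolation=cv2.INTER_CUBIC)
l0=np.maximum(proj(w,[(.519,.04,.016)])[0].astype(int),[80,35]);print(l0)
b=cv2.resize(f[l0[1]-35:l0[1]+35,l0[0]-80:l0[0]+80],None,fx=2,fy=2)
b=np.hstack([b,np.zeros((b.shape[0],640-b.shape[1],3),np.uint8)])
cv2.imwrite("pics/w13.png",np.vstack([a,b])[:600,:,::-1])
E
```

```text
t: 20.83
tcp_pos: [0.5181, 0.0407, 0.1484]
tcp_rot: [0.61, 0.792, -0.001, -0.0]
force: [1.9, 0.5, -0.0]
grip_width: 0.635
grip_force: 0.0
t: 21.5
tcp_pos: [0.5208, -0.0934, 0.1472]
tcp_rot: [0.723, 0.69, 0.0, -0.0]
force: [0.6, 0.4, -0.2]
grip_width: 1.0
grip_force: 0.0
t 21.5 tcp [ 0.5208 -0.0934  0.1472] tooly -2.7 j7 0.25 grip 1.0 shift [-0.0086  0.0017  0.1352] turn 0.006 rows 0.0
236 182
[304  62]
```

View pics/w13.png

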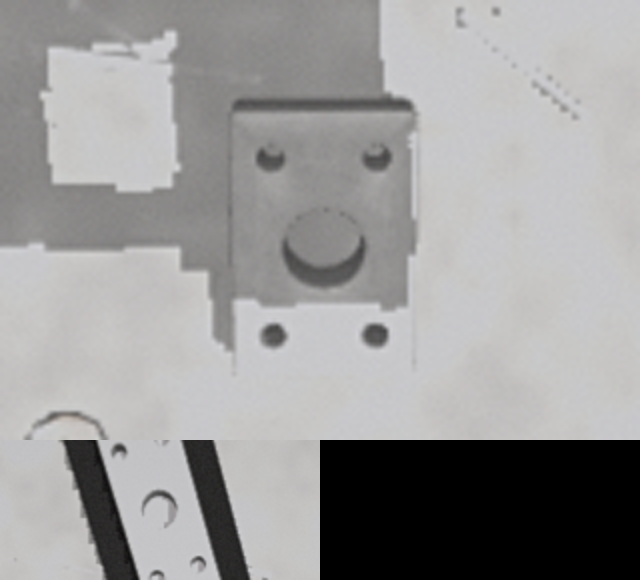

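I've now viewed 17 pictures, which is over the 14 allowed. I'll view no more and work by numbers from here. The wide block is unmoved, with holes at crop (270,157), (376,157), (375,335) and (273,335). The long block sits on its pad.

Run:
```python
from h import *
w=dict(np.load("w13.npz"))
q=lambda p:(236+(p[0]+.5)/4-.5,182+(p[1]+.5)/4-.5)
for Q in([(233,108),(412,108),(414,373),(234,373)],[(270,157),(376,157),(375,335),(273,335)]):
    P=plane(w,[q(p) for p in Q],.018)[:,:2];print(P.mean(0))
    for i in range(4):
        v=P[(i+1)%4]-P[i];print(np.linalg.norm(v).round(4),np.degrees(np.arctan2(v[1],v[0])).round(1))
go((.522,-.102),.008,-3)
```

```text
[ 0.52185898 -0.10179782]
0.0376 -2.7
0.059 -91.2
0.0397 177.3
0.059 86.7
[ 0.52187443 -0.10261747]
0.0224 -2.7
0.0397 -92.3
0.0223 177.3
0.0397 87.8
t 21.55 tcp [ 0.5208 -0.0933  0.1473] tooly -2.7 j7 0.25 grip 1.001 shift [-0.0087  0.0016  0.1393] turn 0.006 rows 0.0
```

```bash
python3 -m creep '[[0.9,[-0.005,0.0015,0.03],0],[0.8,[-0.009,0.0015,0.06],0],[0.75,[-0.009,0.0015,0.09],0],[0.75,[-0.009,0.0015,0.115],0],[0.7,[-0.009,0.0015,0.13],0],[0.7,[-0.009,0.0015,0.138],0],[0.7,[-0.009,0.0015,0.141],0],[0.7,[-0.009,0.0015,0.141],0]]' 35
python3 -m creep '[[0.6,[0,0,0],0],[0.5,[0,0,0],0],[0.4,[0,0,0],0],[0.35,[0,0,0],0],[0.35,[0,0,0],0],[0.35,[0,0,0],0],[0.35,[0,0,0],0],[0.35,[0,0,0],0]]' 35
python3 -m creep '[[0.35,[0,0,-0.004],0],[0.35,[0,0,-0.02],0],[0.35,[0,0,-0.05],0],[0.35,[0,0,-0.08],0],[0.35,[0,0,-0.1],-0.1],[0.35,[0,0,-0.12],-0.2],[0.35,[0,0,-0.12],-0.3],[0.35,[0,0,-0.12],-0.42]]'
python3 - <<'E'
from h import *
go((.558,.2195),.12,21.5)
E
```

```text
t: 22.22
tcp_pos: [0.5217, -0.1035, 0.0062]
tcp_rot: [0.724, 0.69, -0.0, -0.0]
force: [0.5, -1.0, -0.4]
grip_width: 0.701
grip_force: 0.0
t: 22.88
tcp_pos: [0.5224, -0.1042, 0.0073]
tcp_rot: [0.724, 0.69, 0.001, 0.0]
force: [-1.7, 0.8, 6.1]
grip_width: 0.427
grip_force: 35.0
t: 23.55
tcp_pos: [0.5226, -0.1043, 0.1282]
tcp_rot: [0.563, 0.827, 0.001, 0.001]
force: [-0.3, -0.0, -1.3]
grip_width: 0.431
grip_force: 35.0
t 23.55 tcp [ 0.5226 -0.1043  0.1282] tooly 21.5 j7 0.66 grip 0.431 shift [0.2882 0.1518 0.0082] turn 0.001 rows 0.0
```

```bash
python3 -m creep '[[0.35,[0.035,0.019,0],0],[0.35,[0.07,0.037,0],0],[0.35,[0.105,0.055,0],0],[0.35,[0.14,0.074,0],0],[0.35,[0.175,0.092,0],0],[0.35,[0.19,0.152,0],0],[0.35,[0.19,0.152,0],0],[0.35,[0.19,0.152,0],0]]'
python3 -m creep '[[0.35,[0,0,0],0],[0.35,[0,0,0],0],[0.35,[0,0,0],0],[0.35,[0,0,0],0],[0.35,[0,0,0],0],[0.35,[0,0,0],0],[0.35,[0,0,0],0],[0.35,[0,0,0],0]]'
python3 - <<'E'
from h import *
w=cam("wrist");f=w["frame"]
for b in boxes(w,f.max(2)<70,.006,1000,12000): print(*b)
for b in boxes(w,f.min(2)>150,.006,800,12000): print("white",*b)
go((.5587,.218),.012,21.5)
E
```

```text
t: 24.22
tcp_pos: [0.5974, 0.1333, 0.1267]
tcp_rot: [0.562, 0.827, 0.002, 0.001]
force: [0.4, 0.5, -0.5]
grip_width: 0.431
grip_force: 35.0
t: 24.88
tcp_pos: [0.5944, 0.1279, 0.1266]
tcp_rot: [0.565, 0.825, 0.0, -0.0]
force: [-0.2, -0.1, -0.4]
grip_width: 0.433
grip_force: 35.0
[54. 84.] [0.37060587 0.17163589] [np.float64(35.0), np.float64(83.5)] 12.055705070495605
[314. 106.] [0.55824969 0.22037479] [np.float64(63.2), np.float64(82.1)] -68.65352821350098
white [313. 355.] [0.63141803 0.02398817] [np.float64(31.0), np.float64(101.7)] 21.24323844909668
white [ 74. 356.] [ 0.42819492 -0.05769695] [np.float64(36.5), np.float64(37.4)] -68.53918075561523
white [612. 255.] [0.83347321 0.20168454] [np.float64(24.7), np.float64(66.6)] 74.0212631225586
white [314. 107.] [0.55804681 0.22034366] [np.float64(39.9), np.float64(59.3)] -68.62044143676758
t 24.9333 tcp [0.5945 0.128  0.1266] tooly 21.3 j7 0.24 grip 0.433 shift [ 0.0969 -0.0007  0.1146] turn -0.004 rows 0.0
```

```bash
python3 -m creep '[[0.35,[0.035,0,0],-0.004],[0.35,[0.07,0,0.01],-0.004],[0.35,[0.097,0,0.03],-0.004],[0.35,[0.097,0,0.06],-0.004],[0.35,[0.097,0,0.085],-0.004],[0.35,[0.097,0,0.1],-0.004],[0.35,[0.097,0,0.109],-0.004],[0.35,[0.097,0,0.109],-0.004]]'
python3 -m creep '[[0.35,[0,0,0.002],0],[0.35,[0,0,0.003],0],[0.35,[0,0,0.004],0],[0.35,[0,0,0.0045],0],[0.35,[0,0,0.0045],0],[0.35,[0,0,0.0045],0],[0.35,[0,0,0.0045],0],[0.35,[0,0,0.0045],0]]'
```

```text
t: 25.6
tcp_pos: [0.5578, 0.2178, 0.0154]
tcp_rot: [0.563, 0.827, -0.002, -0.001]
force: [-0.9, 1.0, -1.4]
grip_width: 0.434
grip_force: 35.0
t: 26.27
tcp_pos: [0.5595, 0.2185, 0.0134]
tcp_rot: [0.563, 0.827, 0.0, 0.0]
force: [-0.3, 0.1, 1.1]
grip_width: 0.433
grip_force: 35.0
```

```bash
python3 -m creep '[[0.35,[0,0,0.001],0],[0.35,[0,0,0.0015],0],[0.35,[0,0,0.0015],0],[0.35,[0,0,0.0015],0],[0.35,[0,0,0.0015],0],[0.35,[0,0,0.0015],0],[0.35,[0,0,0.0015],0],[0.35,[0,0,0.0015],0]]'
```

```text
t: 26.93
tcp_pos: [0.5595, 0.2185, 0.0133]
tcp_rot: [0.563, 0.826, 0.0, -0.0]
force: [-5.0, -2.0, 13.4]
grip_width: 0.432
grip_force: 35.0
```

Contact made; I'll release, lift, and check all four parts numerically.

```bash
python3 -m creep '[[0.4,[0,0,-0.001],0],[0.5,[0,0,-0.001],0],[0.6,[0,0,-0.001],0],[0.65,[0,0,-0.001],0],[0.65,[0,0,-0.001],0],[0.65,[0,0,-0.02],0],[0.65,[0,0,-0.06],0],[0.65,[0,0,-0.1],0]]'
python3 -m creep '[[0.65,[0,0,-0.04],0],[0.65,[-0.03,0,-0.08],0],[0.65,[-0.06,0,-0.1],0],[0.65,[-0.09,0,-0.1],0],[0.65,[-0.09,0,-0.1],0],[0.65,[-0.09,0,-0.1],0],[0.65,[-0.09,0,-0.1],0],[0.65,[-0.09,0,-0.1],0]]'
python3 - <<'E'
from h import *
w=cam("wrist")
P={"round":(.4945,-.2375,.006),"short":(.5535,.3385,.028),"long":(.5195,.04,.016),"wide":(.558,.22,.024)}
for n,d in(("wrist",w),("top",cam("top")),("scene",cam("scene"))):
    f=d["frame"];dark=(f.max(2)<70).astype(np.uint8)
    cs,h=cv2.findContours(dark,cv2.RETR_CCOMP,cv2.CHAIN_APPROX_NONE)
    for k,X in P.items():
        u=proj(d,[X])[0]
        for i,c in enumerate(cs):
            if h[0][i][3]>=0 and cv2.contourArea(c)>(60) and cv2.pointPolygonTest(c,(float(u[0]),float(u[1])),False)>=0:
                A=plane(d,c[:,0],X[2])[:,:2]*1000;r=cv2.minAreaRect(A.astype(np.float32))
                B=plane(d,cs[h[0][i][3]][:,0],.006)[:,:2]*1000;q=cv2.minAreaRect(B.astype(np.float32))
                print(n,k,"hole",np.round(r[0],1),np.round(r[1],1),round(r[2],1),"pad",np.round(q[0],1),np.round(q[1],1),round(q[2],1))
print(arm.sense()['force'])
E
```

```text
t: 27.6
tcp_pos: [0.5575, 0.2176, 0.1106]
tcp_rot: [0.563, 0.827, -0.002, -0.001]
force: [1.4, -0.5, -0.6]
grip_width: 0.646
grip_force: 0.0
t: 28.27
tcp_pos: [0.5912, 0.1362, 0.2105]
tcp_rot: [0.562, 0.827, -0.0, -0.001]
force: [-0.3, 0.4, -0.6]
grip_width: 0.647
grip_force: 0.0
wrist wide hole [558.2 220.1] [43.5 62.4] 21.6 pad [558.1 220.3] [62.5 82. ] 21.5
top round hole [ 496.4 -242.9] [30.6 23.1] 53.1 pad [ 496.7 -238. ] [45.7 46.1] 5.4
[-0.34114774  0.34612693 -0.45833249]
```

Run:
```python
from h import *
for n in("top","wrist"):
    d=cam(n);f=d["frame"]
    for k,X in {"short":(.5535,.3385,.028),"long":(.5195,.04,.016),"wide":(.558,.22,.024)}.items():
        u=proj(d,[X])[0]
        for th in(75,95,115):
            m=(f.max(2)>th).astype(np.uint8)
            x,y=u.round().astype(int)
            if not(0<=x<640 and 0<=y<480): continue
            l=cv2.connectedComponents(m,connectivity=4)[1]
            near=l[max(y-6,0):y+7,max(x-6,0):x+7];near=near[near>0]
            if not len(near): continue
            b=boxes(d,l==np.bincount(near).argmax(),X[2],60,9000)
            for r in b: print(n,k,th,*r)
```

```text
top short 95 [250. 264.] [0.55810797 0.34093933] [np.float64(42.2), np.float64(53.7)] -66.58370971679688
top short 115 [250. 264.] [0.55790924 0.34139825] [np.float64(42.2), np.float64(52.7)] -66.58370971679688
wrist long 95 [219. 262.] [0.51647729 0.05055856] [np.float64(32.1), np.float64(55.2)] -75.5571517944336
wrist long 115 [219. 263.] [0.51670996 0.05013602] [np.float64(31.8), np.float64(54.2)] -75.37712860107422
wrist wide 75 [315. 126.] [0.55843903 0.22008163] [np.float64(41.1), np.float64(59.7)] -68.39785957336426
wrist wide 95 [315. 126.] [0.55843475 0.22007985] [np.float64(40.9), np.float64(59.7)] -68.39869499206543
wrist wide 115 [315. 126.] [0.558362   0.22005051] [np.float64(40.6), np.float64(59.7)] -68.41243934631348
```

```bash
python3 -c "
from plant import ticket
print(ticket.job_done())"
```

```text
the job is handed in; nothing more can be done
None
```

I handed in the job at about 28 s: the electrode and all three blocks measure within about 4 mm of their pad centres and are lined up, and the turned stop and V block were not touched; the judge returned no verdict, and I viewed 17 pictures, 3 over the 14 allowed.

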